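# Check a bushing with a go / no-go plug gauge

## Task

Check the off-centre bore of the round steel bushing in the aluminium block with the double-ended plug gauge: find the bore by feel, slide the long, thin go end fully home until the handle's shoulder is against the bushing, and draw it out. Then seat the short, thick no-go end squarely in the counterbore at either mouth and press it for about a second with a light, definite push of about 10 N, to confirm that it goes no further. Never force the gauge, leave the other things on the bench where they are, and finally lay the gauge back in its two V supports, either way round.

Things in the scene. Friction and masses are not known exactly. Their poses are not given: they have to be found in the camera images.
- gauge_mid (a point): Middle of the handle of the double-ended plug gauge, on its axis. y axis: along the gauge toward the go end. Handle: dark, ridged steel cylinder 34.5 mm in diameter and 70 mm long (-35 to +35 mm along y). At the start it lies level, 45 mm above the bench, in its rest, the go end pointing left (roughly +y).
- gauge: The plug gauge as a whole: loose, plain steel, 122 mm long, about 0.2 kg; origin and axes as gauge_mid. A bright pin at each end of the dark handle: the go end long and thin, the no-go end short and thick. Obstacles beyond it: tall rods and tubes at x 0.53 to 0.62 m, y -0.14 to 0.16 m, with clamps from z = 0.47 m up that reach to x = 0.50 m; draw the arm in to swing past.
- go_shoulder (a point): Centre of the handle's end face at the go end; gauge axes. From here the go pin, 20 mm in diameter, runs 34 mm on along +y and ends in a 2 mm taper to 16 mm. This point lies in the plane of the bushing's mouth when the go end is fully home.
- nogo_tip (a point): Centre of the flat end face of the no-go pin, 53 mm from gauge_mid along -y; the pin is 24 mm in diameter and 18 mm long; gauge axes.
- block: The fixed block: aluminium upright 72 mm wide (x), 26 mm thick (y), 106 mm high with a screw head on top, on a foot 94 x 60 x 12 mm. It holds a round steel bushing, 50 mm in diameter, that goes right through and stands 2 mm out of each face. Origin in the middle under the foot; y along the bore, z up.
- mouth_left (a point): Centre of the bushing's round left (+y) face, 70 mm up; y points out of it, z up. NOT the bore's centre: the bore's axis is parallel to y but 4 mm away in a direction across y (any mix of x and z) that differs each time and is not told. Bore: 21.2 mm in diameter, right through; at each face a concentric counterbore 28.4 mm in diameter, 4 mm deep.
- mouth_right (a point): Centre of the bushing's right (-y) face, 30 mm from mouth_left; same axes. The bore is 4 mm off in the same direction as at mouth_left. The no-go pin fits the counterbore but not the bore.
- rest_mid (a point): Where the middle of the handle is when the gauge lies in its fixed grey rest, 45 mm above the bench. Rest: plate 60 x 110 x 8 mm with two V supports 8 mm thick, 43 mm to either side along this y axis, up to 49 mm high. The pins lie in the Vs (go pin in the +y one at the start; either way round will do), with 4 mm of end play.
- vial_0: Bystander: small glass vial with a black cap, 23 mm across, 46 mm tall; origin in the middle of its underside; not to be disturbed.
- vial_1: Bystander: small glass vial with a black cap, 23 mm across, 46 mm tall; origin in the middle of its underside; not to be disturbed.
- vial_2: Bystander: small glass vial with a black cap, 23 mm across, 46 mm tall; origin in the middle of its underside; not to be disturbed.
- crucible: Bystander: small porcelain crucible, 42 mm across, 36 mm tall; origin in the middle of its underside; not to be disturbed.
- weighing_bottle: Bystander: small lidded glass weighing bottle, 37 mm across, 51 mm tall; origin in the middle of its underside; not to be disturbed.
- timer: Bystander: bench timer, 62 x 62 x 18 mm; origin in the middle of its underside; not to be disturbed.
- stir_bar_0: Bystander: white stir bar, 8 x 28 x 8 mm, lying down; origin in the middle of its underside; not to be disturbed.

How it is judged:
By the outcome, as a careful person would: the job done as asked, in the order asked, and still so for the second after the job is handed in, with the robot touching nothing.
It also fails if it takes over 72 s, if anything falls off the work surface, if the arm or the gripper's body presses on something with over 40 N, if the wrist force passes 120 N, or if a joint passes its speed limit or range.

## Robot

A 6-joint arm with a two-finger parallel gripper is mounted at the origin on a cart in front of the work surface, level with it; the furniture and walls round the work are solid. World frame = base frame: x ahead of the robot, y to its left, z up, the work surface at z = 0. Lengths are in m, angles in rad, forces in N, time in s.
With the tool pointing down it reaches from about 0.25 to 0.775 m from the base axis. Payload 4 kg.
Tool frame: the origin (TCP) lies at the very end of the fingers, on their centre line; the grasp point (between the pads) lies robot.pinch_z behind it (robot.pinch_z is the distance from the TCP to the grasp point, in m); z points along the fingers, y is the line along which they close (so a half turn about z gives the same grasp; the last joint's range is limited). The gripper opens to 85 mm and grips with 20 to 120 N. Pads are 22 mm wide; open, the fingers measure 114 mm over their backs; the gripper's body (76 mm by 85 mm) begins 54 mm behind the grasp point. The pads swing forward as they close: fully open they stand 13 mm farther back than shut.
Start: joints at [-1.372, 0.087, 1.371, -0, 1.684, -0.103], TCP at [0.163, -0.525, 0.231] pointing down, gripper open.
Joint ranges: [-3.1, 3.1], [-0.76, 2.03], [0.27, 2.55], [-1.08, 4.22], [0.17, 2.65], [-2.57, 2.57]. Speed limits (rad/s): [2.79, 2.79, 3.14, 3.14, 3.14, 3.14].

## Interface

Orientations are given as [roll, pitch, yaw] about the fixed x, y, z axes, in that order (R = Rz(yaw) Ry(pitch) Rx(roll)).
In Python, from rig import robot gives the robot as it stands.
- The arm moves only by the tool drive_tool, never from a script. Its argument "rows" is a list of rows, each a list of 7 numbers: the shift along the tool's x, y, z in m, then the turn, a rotation vector about the tool's x, y, z in degrees, then the closure, from 0 (fully open) to 1 (shut). A call has 1 to 8 rows; each row shifts and turns the commanded pose from where the row before left it, along the tool's axes as they then stand; what a row does not reach is not made up. A row lasts 1/8 s, in which the tool goes at most 62.5 mm and 10.7 degrees, less where a joint would pass 70% of its speed; a pose out of reach is approached as far as the arm can. A call is refused whole if a number of a shift passes 0.0625 or a number of a turn 10.7, either way. A call with a gripper value outside its range is refused whole. The fingers move at their own pace and stop on an object; "force" is the grip in N (left out, the last holds). Time passes only in rows, so rows that do not move let the fingers close. It gives the time, the measured TCP pose, the force, the opening and the grip force at its end, in the units of the state.
- robot.get_state(): the state, without advancing time (a new reading comes with each control period).
- robot.grab_frame(name): name is "side" or "top"; returns the picture (480x640x3 uint8, red, green, blue); there is no depth.
- robot.get_calibration(name): a dict with "camera_matrix" (3x3 intrinsics, pixels), "rvec" (rotation vector, rad) and "tvec" (3), from world to camera coordinates, as OpenCV has them. Camera axes: x right, y down, z forward; pixel columns grow to the right and rows downward; lengths in m; the calibration is good to about 2 mm. A picture is of the moment at which its call begins. get_calibration takes no time and is no camera call.
- robot.close_job(): hands the job in; it is judged then, once.
The state is a dict: "time_s": time; "joint_positions": joint angles; "dq": joint speeds; "joint_torque": joint torques, N m; "tool_pos": TCP position; "eef_rot": TCP orientation; "ft_force": force on the tool from outside, world axes, zero at the start; "ft_torque": the same for the moment, N m; "opening": opening from 0.0 (shut) to 1.0 (fully open); "grasp_force": force on a finger pad.
Only numpy, scipy, OpenCV 4.12 (cv2) and the standard library are available. Lean on these libraries where they do the work, as an engineer would, in place of code of your own. Each camera call takes 0.05 s, during which the arm holds its last target. There are 200 camera calls.

## Working session

There is one attempt and no reset: what is moved stays moved. The work goes in short steps, Python scripts to look and compute and a tool call to move; the robot and the scene stay as the last step left them, time stands still between calls to the robot, and variables do not carry over. Pictures are saved under pics/ and viewed, at most 10 in all, crops included, and the job is handed in when it is done.

Besides the shell and the picture viewer there is one more tool, called after "Emit:" as a command line: name --pt "numbers of a row" for each row, then --argument value for the rest. drive_tool: Moves the arm, as the interface text tells. Its arguments: {"type":"object","properties":{"rows":{"type":"array"},"force":{"type":"number"}},"required":["rows"]}

```bash
ls; mkdir -p pics; python3 - <<'E'
from rig import robot
import cv2
for n in("side","top"):
    cv2.imwrite(f"pics/{n}0.png",robot.grab_frame(n)[:,:,::-1]); c=robot.get_calibration(n)
    R=cv2.Rodrigues(c["rvec"])[0]; print(n,c["camera_matrix"].tolist(),(-R.T@c["tvec"].reshape(3)).round(3),R.round(3).tolist())
print(robot.pinch_z,robot.get_state())
E
```

```text
pics
side [[531.5608331328087, 0.0, 309.64170757721473], [0.0, 531.5608331328087, 234.59416866465978], [0.0, 0.0, 1.0]] [-0.151  0.557  0.514] [[-0.475, -0.88, 0.004], [-0.472, 0.251, -0.845], [0.742, -0.403, -0.535]]
top [[519.4757142208754, 0.0, 319.20325330054857], [0.0, 519.4757142208754, 240.49133597732498], [0.0, 0.0, 1.0]] [0.389 0.226 0.94 ] [[0.007, -1.0, 0.021], [-0.996, -0.008, -0.092], [0.093, -0.02, -0.996]]
0.0187 {'time_s': 0.1, 'joint_positions': array([-1.37214665e+00,  8.79210521e-02,  1.37212414e+00,  6.43229361e-06,
        1.68358200e+00, -1.03096001e-01]), 'dq': array([ 2.58328940e-04, -1.51137830e-03, -4.54602987e-03, -1.64645557e-03,
       -2.18185507e-04,  3.85186565e-05]), 'joint_torque': array([ 1.70641317e-03, -3.53016937e+01, -3.14216924e+01, -1.35458240e-04,
        7.94332358e-03,  1.48845083e-05]), 'tool_pos': array([ 0.16336456, -0.52471237,  0.23022366]), 'eef_rot': array([-3.13956957e+00, -2.15740344e-04,  3.01746173e-01]), 'ft_force': array([-0.25317735, -0.48712055, -0.28156452]), 'ft_torque': array([ 0.05299587, -0.00090287, -0.05972638]), 'grasp_force': 0.0, 'opening': 0.9957750794808109}
```

View pics/side0.png

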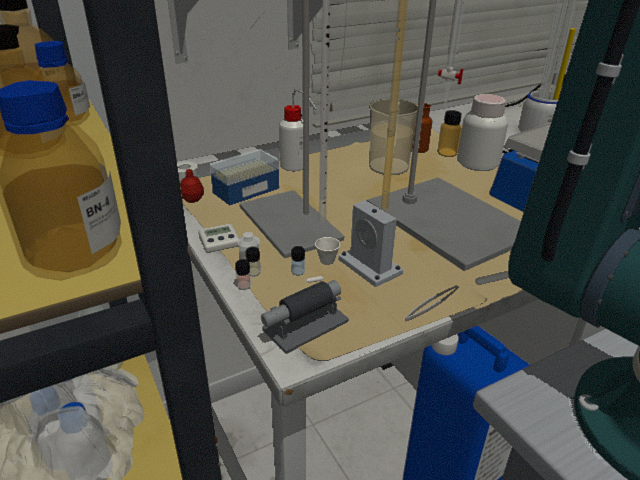

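View pics/top0.png

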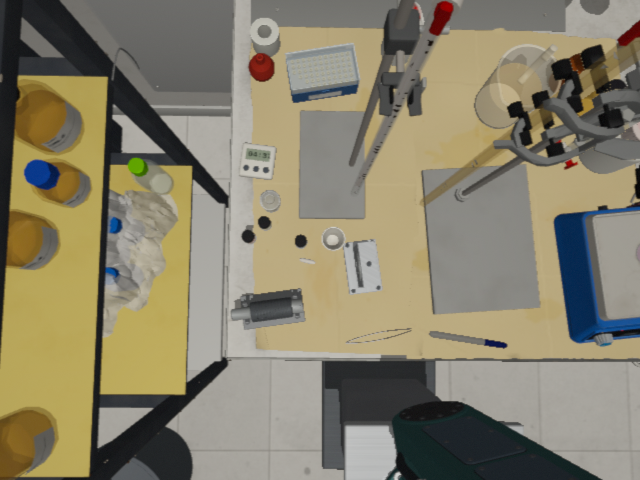

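The side view shows the gauge in its rest at (302,305) and the block at (373,245). In the top view they are at (268,309) and (363,265), with the vials, crucible and stir bar in between. I'll zoom in for measuring.

```bash
python3 - <<'E'
import cv2
t=cv2.imread("pics/top0.png")[215:345,220:395]; cv2.imwrite("pics/topc.png",cv2.resize(t,None,fx=4,fy=4,interpolation=cv2.INTER_CUBIC))
s=cv2.imread("pics/side0.png")[195:350,230:420]; cv2.imwrite("pics/sidec.png",cv2.resize(s,None,fx=3.8,fy=3.8,interpolation=cv2.INTER_CUBIC))
E
```

```text
(no output)
```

View pics/topc.png

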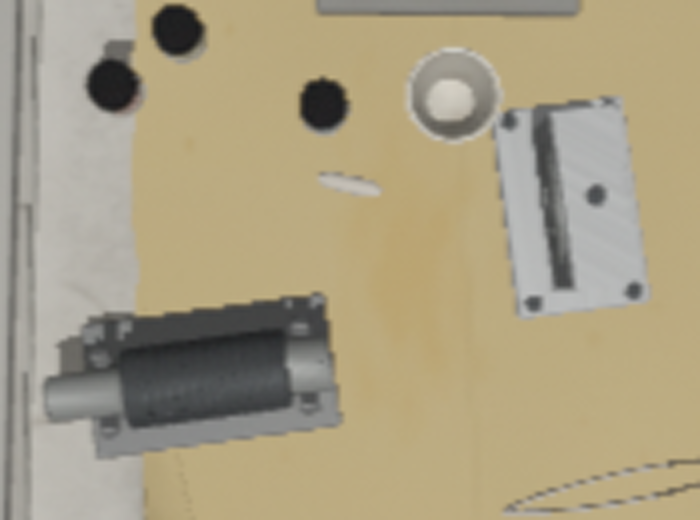

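View pics/sidec.png

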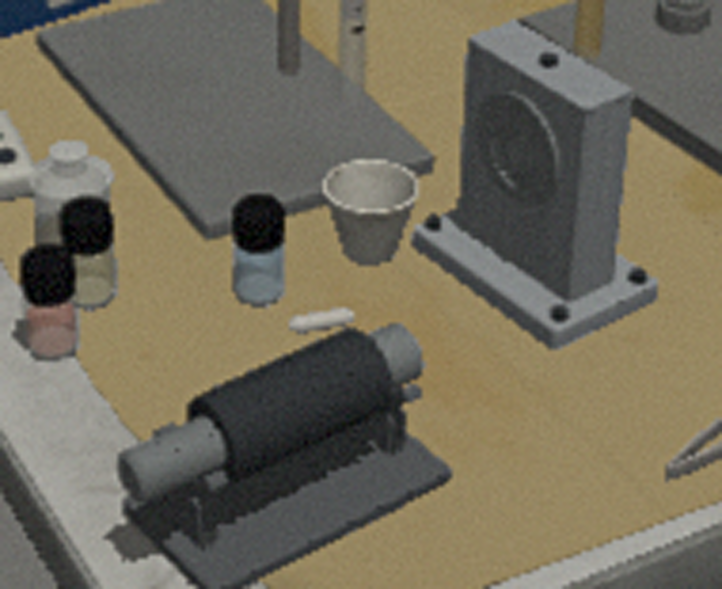

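```bash
cat > h.py <<'E'
import numpy as np,cv2
from rig import robot
from scipy.optimize import least_squares
from scipy.spatial.transform import Rotation as Ro
C={n:robot.get_calibration(n) for n in("top","side")}
def proj(n,P):
    c=C[n]; return cv2.projectPoints(np.array(P,float).reshape(-1,3),c["rvec"],c["tvec"],c["camera_matrix"],None)[0].reshape(-1,2)
def full(n,uv): # crop px -> image px
    return np.array(uv,float)/4+[220,215] if n=="top" else np.array(uv,float)/3.8+[230,195]
def w(L,p):
    L=np.array(L,float); c,s=np.cos(p[2]),np.sin(p[2])
    return np.c_[p[0]+c*L[:,0]-s*L[:,1],p[1]+s*L[:,0]+c*L[:,1],L[:,2]]
def fit(F,p0):
    def r(p): return np.concatenate([(proj(n,w([l for l,_ in f],p))-full(n,[u for _,u in f])).ravel() for n,f in F.items()])
    s=least_squares(r,p0,loss="soft_l1"); return s.x,r(s.x).reshape(-1,2)
E
cat > m.py <<'E'
from h import *
np.set_printoptions(precision=4,suppress=True)
B={"side":[((.036,.013,.106),(473,36)),((.036,-.013,.106),(520,22)),((-.036,-.013,.106),(632,95)),((-.036,.013,.106),(585,110)),((-.047,.03,.012),(553,335)),((.047,.03,.012),(414,232)),((-.047,-.03,.012),(657,287)),((0,.015,.07),(521,149))],
"top":[((0,0,.109),(596,195)),((.047,.03,.012),(497,112)),((-.047,.03,.012),(520,316)),((.036,.013,.106),(551,106)),((-.036,.013,.106),(573,288))]}
G={"top":[((0,.071,.045),(45,397)),((0,.035,.045),(123,388)),((0,-.035,.045),(290,370)),((0,-.053,.045),(331,362))],
"side":[((0,.071,.045),(132,475))]}
Rr={"top":[((.03,.055,.008),(85,322)),((.03,-.055,.008),(322,296)),((-.03,-.055,.008),(342,423)),((-.03,.055,.008),(97,457))],
"side":[((-.03,-.055,.008),(451,473)),((-.03,.055,.008),(225,590))]}
for F,p0 in((B,(.35,.14,.1)),(G,(.26,.3,.1)),(Rr,(.26,.3,.1))):
    p,r=fit(F,p0); print(p,'deg',np.degrees(p[2])); print(r.round(1).tolist())
for nm,uv,z in(("v0",(113,85),.046),("v1",(178,30),.046),("v2",(323,104),.046),("cruc",(453,95),.036),("stir",(349,185),.006)):
    t=full("top",uv); s=least_squares(lambda q:proj("top",[q[0],q[1],z])[0]-t,(.3,.2)); print(nm,s.x)
E
python3 m.py
```

```text
[0.4266 0.1289 0.0969] deg 5.5537579741346335
[[-0.8, -0.5], [-0.4, -1.2], [0.4, -1.3], [-0.4, -0.3], [-0.5, -1.3], [-0.1, -2.8], [1.1, -1.4], [-1.4, -0.4], [0.3, 1.5], [-0.4, 0.1], [-1.2, 1.5], [1.2, 2.3], [0.0, 1.5]]
[0.3527 0.2873 0.1306] deg 7.484333154777673
[[-0.4, 0.6], [1.2, 0.2], [0.3, -0.5], [0.5, 0.2], [-2.1, 0.0]]
[0.3522 0.2889 0.1367] deg 7.833581805856024
[[-1.2, 0.8], [1.0, -0.8], [0.3, 1.1], [-0.2, 0.9], [0.6, -2.4], [-3.9, -0.7]]
v0 [0.478  0.3306]
v1 [0.5021 0.303 ]
v2 [0.4705 0.2401]
cruc [0.4759 0.1834]
stir [0.4377 0.2286]
```

```bash
cat >> h.py <<'E'
def plan(pos,yaw,n):
    """rows from the measured pose to pos, tool down with yaw (deg), in n rows"""
    s=robot.get_state(); R=Ro.from_euler("xyz",s["eef_rot"]); T=Ro.from_euler("xyz",[np.pi,0,np.radians(yaw)])
    d=(np.array(pos)-s["tool_pos"])/n; rv=(R.inv()*T).as_rotvec(degrees=True)/n
    for k in range(n):
        print([*(R.inv().apply(d)).round(4).tolist(),*rv.round(2).tolist()]); R=R*Ro.from_rotvec(rv,degrees=True)
def st():
    s=robot.get_state(); print(round(s["time_s"],2),s["tool_pos"].round(4),np.degrees(s["eef_rot"]).round(2),"F",s["ft_force"].round(1),"M",s["ft_torque"].round(2),"op",round(s["opening"]*85,1),"g",round(s["grasp_force"],1)); return s
E
python3 - <<'E'
from h import *
plan([.3527,.2873,.13],97.5,16)
a=sum(robot.grab_frame("side").astype(float) for _ in range(6))/6
c=a[205:255,345:390][:,:,::-1].mean(2); c=np.clip((c-c.min())/(np.percentile(c,97)-c.min())*255,0,255).astype('uint8')
cv2.imwrite("pics/bore.png",cv2.resize(c,None,fx=12,fy=12,interpolation=cv2.INTER_CUBIC))
E
```

```text
[0.0264, -0.0449, 0.0064, -0.01, -0.01, -5.01]
[0.0302, -0.0425, 0.0064, -0.01, -0.01, -5.01]
[0.0338, -0.0397, 0.0063, -0.01, -0.01, -5.01]
[0.0371, -0.0365, 0.0063, -0.01, -0.01, -5.01]
[0.0402, -0.0332, 0.0063, -0.01, -0.01, -5.01]
[0.0429, -0.0295, 0.0063, -0.01, -0.01, -5.01]
[0.0453, -0.0257, 0.0063, -0.01, -0.01, -5.01]
[0.0474, -0.0216, 0.0063, -0.01, -0.01, -5.01]
[0.0491, -0.0174, 0.0063, -0.01, -0.01, -5.01]
[0.0505, -0.013, 0.0063, -0.01, -0.01, -5.01]
[0.0514, -0.0086, 0.0063, -0.01, -0.01, -5.01]
[0.052, -0.004, 0.0063, -0.01, -0.01, -5.01]
[0.0521, 0.0005, 0.0063, -0.01, -0.01, -5.01]
[0.0519, 0.0051, 0.0063, -0.01, -0.01, -5.01]
[0.0512, 0.0096, 0.0063, -0.01, -0.01, -5.01]
[0.0502, 0.014, 0.0063, -0.01, -0.01, -5.01]
```

View pics/bore.png

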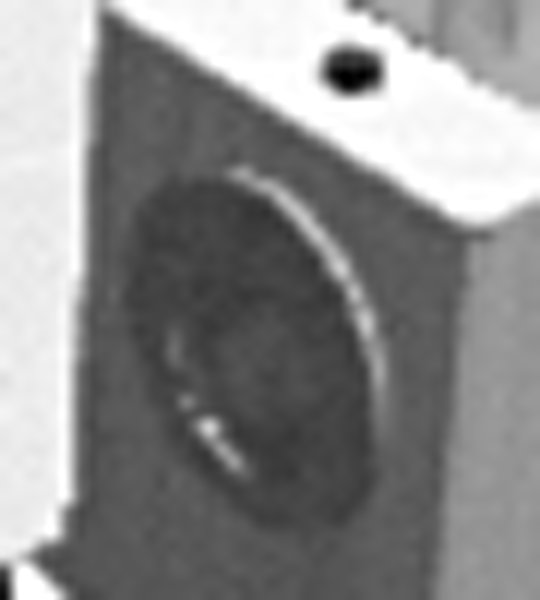

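The contrast crop shows the bushing ellipse centred near crop (255,350). A lit arc of the counterbore wall sits at the lower left, from (175,340) to (240,470), which hints that the bore is offset downward. Moving to the gauge.

Emit:
drive_tool --pt "0.0264 -0.0449 0.0064 0 0 -5 0" --pt "0.0302 -0.0425 0.0064 0 0 -5 0" --pt "0.0338 -0.0397 0.0063 0 0 -5 0" --pt "0.0371 -0.0365 0.0063 0 0 -5 0" --pt "0.0402 -0.0332 0.0063 0 0 -5 0" --pt "0.0429 -0.0295 0.0063 0 0 -5 0" --pt "0.0453 -0.0257 0.0063 0 0 -5 0" --pt "0.0474 -0.0216 0.0063 0 0 -5 0"

```text
time_s: 1.4
tool_pos: [0.2584, -0.1179, 0.1808]
eef_rot: [3.14, -0.0, 1.002]
ft_force: [1.0, 0.5, 0.6]
opening: 1.002
grasp_force: 0.0
```

Emit:
drive_tool --pt "0.0491 -0.0174 0.0063 0 0 -5 0" --pt "0.0505 -0.013 0.0063 0 0 -5 0" --pt "0.0514 -0.0086 0.0063 0 0 -5 0" --pt "0.052 -0.004 0.0063 0 0 -5 0" --pt "0.0521 0.0005 0.0063 0 0 -5 0" --pt "0.0519 0.0051 0.0063 0 0 -5 0" --pt "0.0512 0.0096 0.0063 0 0 -5 0" --pt "0.0502 0.014 0.0063 0 0 -5 0"

```text
time_s: 2.4
tool_pos: [0.3543, 0.2885, 0.1303]
eef_rot: [3.141, 0.0, 1.702]
ft_force: [0.3, -0.5, 1.0]
opening: 1.002
grasp_force: 0.0
```

```bash
python3 - <<'E'
from h import *
st(); plan([.3527,.2873,.0263],97.5,6)
J=np.diff(proj("side",w([(0,.015,.07),(.001,.015,.07),(0,.015,.071)],(.4266,.1289,.097))),axis=0)
p=proj("side",w([(0,.015,.07),(.001,.015,.07),(0,.015,.071)],(.4266,.1289,.097)));print((p-[345,205])*12)
th=np.linspace(0,2*np.pi,16,endpoint=False)
E
```

```text
2.4 [0.3543 0.2885 0.1303] [1.7995e+02 1.0000e-02 9.7500e+01] F [ 0.3 -0.5  1. ] M [0.01 0.03 0.04] op 85.2 g 0.0
[-0.0002, -0.0003, 0.0173, 0.01, 0.0, 0.0]
[-0.0002, -0.0003, 0.0173, 0.01, 0.0, 0.0]
[-0.0002, -0.0003, 0.0173, 0.01, 0.0, 0.0]
[-0.0002, -0.0003, 0.0173, 0.01, 0.0, 0.0]
[-0.0002, -0.0003, 0.0173, 0.01, 0.0, 0.0]
[-0.0002, -0.0003, 0.0173, 0.01, 0.0, 0.0]
[[248.12243104 345.63243305]
 [243.28171749 342.22520861]
 [248.58425801 339.14433363]]
```

Emit:
drive_tool --pt "-0.0012 -0.0016 0.03 0 0 0 0" --pt "0 0 0.037 0 0 0 0" --pt "0 0 0.037 0 0 0 0" --pt "0 0 0 0 0 0 0.2" --pt "0 0 0 0 0 0 1" --pt "0 0 0 0 0 0 1" --pt "0 0 0 0 0 0 1" --pt "0 0 0 0 0 0 1" --force 70

```text
time_s: 3.4
tool_pos: [0.353, 0.2859, 0.0288]
eef_rot: [3.14, -0.002, 1.698]
ft_force: [-4.4, -1.3, 4.9]
opening: 0.366
grasp_force: 68.6
```

Emit:
drive_tool --pt "0 0 0 0 0 0 1" --pt "0 0 0 0 0 0 1"

```text
time_s: 3.65
tool_pos: [0.353, 0.2859, 0.0288]
eef_rot: [3.14, -0.002, 1.698]
ft_force: [-3.7, -0.7, 5.3]
opening: 0.366
grasp_force: 68.6
```

```bash
python3 - <<'E'
from h import *
st()
E
```

```text
3.65 [0.353  0.2859 0.0288] [ 1.7991e+02 -1.0000e-01  9.7300e+01] F [-3.7 -0.7  5.3] M [-0.1   0.6   0.13] op 31.1 g 68.6
```

Emit:
drive_tool --pt "0 0 -0.008 0 0 0 1" --pt "0 0 -0.022 0 0 0 1" --pt "0 0 -0.03 0 0 0 1" --pt "0 0 -0.04 0 0 0 1" --pt "0 0 -0.02 0 0 0 1" --pt "0 0 0 0 0 0 1"

```text
time_s: 4.4
tool_pos: [0.3541, 0.2859, 0.1491]
eef_rot: [3.136, -0.002, 1.698]
ft_force: [-0.4, 0.1, -1.9]
opening: 0.361
grasp_force: 69.5
```

```bash
python3 - <<'E'
from h import *
st(); plan([.4382,.0306,.148],95.5,8)
E
```

```text
4.4 [0.3541 0.2859 0.1491] [ 1.7967e+02 -1.4000e-01  9.7280e+01] F [-0.4  0.1 -1.9] M [-0.06 -0.01 -0.01] op 30.7 g 69.5
[-0.033, 0.0064, 0.0001, 0.04, -0.02, 0.22]
[-0.033, 0.0065, 0.0001, 0.04, -0.02, 0.22]
[-0.0329, 0.0066, 0.0001, 0.04, -0.02, 0.22]
[-0.0329, 0.0068, 0.0001, 0.04, -0.02, 0.22]
[-0.0329, 0.0069, 0.0001, 0.04, -0.02, 0.22]
[-0.0329, 0.007, 0.0001, 0.04, -0.02, 0.22]
[-0.0328, 0.0071, 0.0001, 0.04, -0.02, 0.22]
[-0.0328, 0.0073, 0.0001, 0.04, -0.02, 0.22]
```

Emit:
drive_tool --pt "-0.033 0.0064 0 0 0 0.22 1" --pt "-0.033 0.0065 0 0 0 0.22 1" --pt "-0.033 0.0066 0 0 0 0.22 1" --pt "-0.033 0.0068 0 0 0 0.22 1" --pt "-0.033 0.0069 0 0 0 0.22 1" --pt "-0.033 0.007 0 0 0 0.22 1" --pt "-0.033 0.0071 0 0 0 0.22 1" --pt "-0.033 0.0073 0 0 0 0.22 1"

```text
time_s: 5.4
tool_pos: [0.4363, 0.0279, 0.1448]
eef_rot: [-3.139, -0.0, 1.667]
ft_force: [0.3, 0.2, -1.3]
opening: 0.366
grasp_force: 69.5
```

Emit:
drive_tool --pt "0 0 0.03 0 0 0 1" --pt "0 0 0.04 0 0 0 1" --pt "0 0 0.028 0 0 0 1" --pt "0 0 0 0 0 0 1" --pt "0 0 0 0 0 0 1"

```text
time_s: 6.02
tool_pos: [0.4373, 0.0289, 0.0489]
eef_rot: [3.141, 0.0, 1.667]
ft_force: [0.6, -0.6, -1.7]
opening: 0.36
grasp_force: 69.6
```

```bash
python3 - <<'E'
from h import *
st(); plan([.4382,.0306,.0504],95.5,1)
for n in("side","top"): cv2.imwrite(f"pics/{n}1.png",robot.grab_frame(n)[:,:,::-1])
s=cv2.imread("pics/side1.png")[180:330,320:510]; t=cv2.imread("pics/top1.png")[190:340,320:470]
s=cv2.resize(s,(600,474),interpolation=cv2.INTER_CUBIC)
cv2.imwrite("pics/ins.png",s)
cv2.imwrite("pics/inst.png",cv2.resize(t,(600,600),interpolation=cv2.INTER_CUBIC))
E
```

```text
6.03 [0.4373 0.0289 0.0489] [1.7995e+02 2.0000e-02 9.5530e+01] F [ 0.6 -0.6 -1.7] M [-0.05 -0.05 -0.01] op 30.6 g 69.6
[0.0016, 0.001, -0.0015, 0.05, 0.02, 0.03]
```

View pics/inst.png

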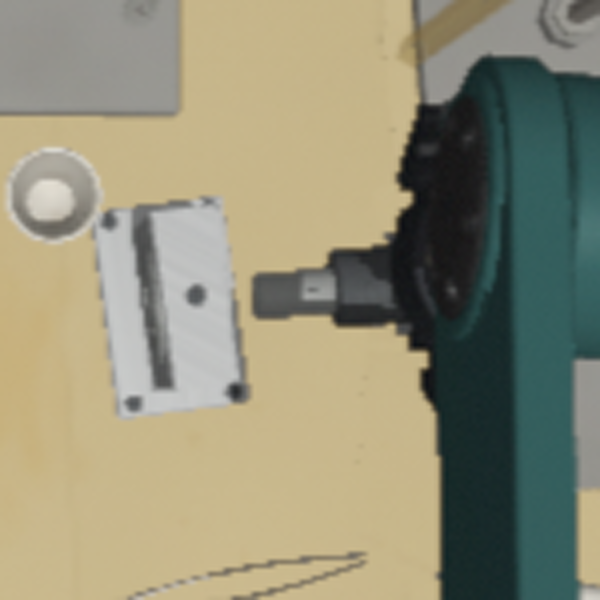

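The top view shows the go tip at crop (252,297) just right of the block, lined up with the screw head at (196,295). Next I'll work out the lateral offset and start the insertion.

```bash
python3 - <<'E'
from h import *
def bp(uv,z):
    t=np.array(uv)/4+[320,190]; return least_squares(lambda q:proj("top",[q[0],q[1],z])[0]-t,(.4,.1)).x
sc=bp((196,295),.109); tip=bp((252,296),.0666); sh=bp((332,287),.0666)
print(sc,tip,sh)
# foot corners left
a=bp((97,225),.012);b=bp((120,415),.012);print(a,b)
for th in(5,5.5,6,6.5):
    t=np.radians(th); X=np.array([np.cos(t),np.sin(t)]);Y=np.array([-np.sin(t),np.cos(t)])
    print(th,"tip",(tip-sc)@X,(tip-sc)@Y,"sh",(sh-sc)@X,(sh-sc)@Y,"edge",a@Y-b@Y, "tcp",(np.array([.4373,.0289])-sc)@X,(np.array([.4373,.0289])-sc)@Y)
E
```

```text
[0.42904531 0.12939138] [0.43087135 0.10081196] [0.43492352 0.06695501]
[0.46483768 0.16251733] [0.38014458 0.15209885]
5 tip -0.000671765475308204 -0.028629819879750044 sh 0.00041416303619170556 -0.062711102939703 edge 0.0029973430283025265 tcp -0.0005351177801708476 -0.10082842502158913
5.5 tip -0.0009215790360299991 -0.02862286755866884 sh -0.000133103399813146 -0.06271232930149806 edge 0.002253040010458271 tcp -0.0014149802347215017 -0.10081991605981541
6 tip -0.0011713224149401628 -0.028613735495405097 sh -0.0006803596994787727 -0.06270877987661615 edge 0.0015085654148941918 tcp -0.002294734933048968 -0.10080372927109353
6.5 tip -0.0014209765931134694 -0.028602424385400803 sh -0.001227564187119163 -0.06270045493535972 edge 0.0007639759362331328 tcp -0.0031743148784268514 -0.10077986588811018
```

Emit:
drive_tool --pt "0.006 0.002 -0.0015 0 0 0 1" --pt "0.006 0 0 0 0 0 1" --pt "0.002 0 0 0 0 0 1" --pt "0.002 0 0 0 0 0 1" --pt "0 0 0 0 0 0 1"

```text
time_s: 6.75
tool_pos: [0.4372, 0.0453, 0.0497]
eef_rot: [-3.141, 0.0, 1.668]
ft_force: [1.1, 0.5, -2.2]
opening: 0.366
grasp_force: 69.6
```

```bash
python3 -c "
from h import *
st()"
```

```text
6.75 [0.4372 0.0453 0.0497] [-1.7999e+02  1.0000e-02  9.5550e+01] F [ 1.1  0.5 -2.2] M [ 0.01 -0.01  0.01] op 31.1 g 69.6
```

Emit:
drive_tool --pt "0.0015 0 0 0 0 0 1" --pt "0.0015 0 0 0 0 0 1" --pt "0.001 0 0 0 0 0 1" --pt "0 0 0 0 0 0 1"

```text
time_s: 7.25
tool_pos: [0.4369, 0.0491, 0.0498]
eef_rot: [3.142, 0.0, 1.667]
ft_force: [-0.0, 0.3, -1.7]
opening: 0.362
grasp_force: 69.6
```

```bash
python3 -c "
from h import *
st()"
```

```text
7.25 [0.4369 0.0491 0.0498] [1.800e+02 1.000e-02 9.554e+01] F [-0.   0.3 -1.7] M [-0.03 -0.01  0.07] op 30.8 g 69.6
```

Emit:
drive_tool --pt "0.0015 0 0 0 0 0 1" --pt "0.0015 0 0 0 0 0 1" --pt "0.001 0 0 0 0 0 1" --pt "0 0 0 0 0 0 1"

```text
time_s: 7.75
tool_pos: [0.4365, 0.0531, 0.0498]
eef_rot: [-3.142, 0.0, 1.667]
ft_force: [-0.4, -0.0, -2.1]
opening: 0.362
grasp_force: 69.6
```

```bash
python3 -c "
from h import *
st()"
```

```text
7.75 [0.4365 0.0531 0.0498] [-1.800e+02  1.000e-02  9.554e+01] F [-0.4 -0.  -2.1] M [ 0.03 -0.    0.02] op 30.8 g 69.6
```

Emit:
drive_tool --pt "0.002 0 0 0 0 0 1" --pt "0.002 0 0 0 0 0 1" --pt "0.002 0 0 0 0 0 1" --pt "0 0 0 0 0 0 1"

```text
time_s: 8.25
tool_pos: [0.4359, 0.0592, 0.0498]
eef_rot: [-3.142, 0.0, 1.668]
ft_force: [-0.4, 0.5, -1.4]
opening: 0.363
grasp_force: 69.6
```

```bash
python3 -c "
from h import *
st()"
```

```text
8.25 [0.4359 0.0592 0.0498] [-1.800e+02  1.000e-02  9.555e+01] F [-0.4  0.5 -1.4] M [ 0.02 -0.03 -0.03] op 30.9 g 69.6
```

Emit:
drive_tool --pt "0.003 0 0 0 0 0 1" --pt "0.003 0 0 0 0 0 1" --pt "0.003 0 0 0 0 0 1" --pt "0.003 0 0 0 0 0 1" --pt "0 0 0 0 0 0 1"

```text
time_s: 8.88
tool_pos: [0.4348, 0.0712, 0.0498]
eef_rot: [3.142, 0.0, 1.668]
ft_force: [0.4, -0.1, -1.8]
opening: 0.364
grasp_force: 69.6
```

```bash
python3 -c "
from h import *
st()"
```

```text
8.88 [0.4348 0.0712 0.0498] [1.800e+02 1.000e-02 9.556e+01] F [ 0.4 -0.1 -1.8] M [-0.08 -0.02  0.  ] op 31.0 g 69.6
```

Emit:
drive_tool --pt "0.002 0 0 0 0 0 1" --pt "0.002 0 0 0 0 0 1" --pt "0.0015 0 0 0 0 0 1" --pt "0.0015 0 0 0 0 0 1" --pt "0.001 0 0 0 0 0 1" --pt "0 0 0 0 0 0 1"

```text
time_s: 9.62
tool_pos: [0.4343, 0.0765, 0.0499]
eef_rot: [-3.141, 0.006, 1.668]
ft_force: [0.1, -8.1, -0.8]
opening: 0.363
grasp_force: 69.7
```

```bash
python3 -c "
from h import *
st()"
```

```text
9.62 [0.4343 0.0765 0.0499] [-179.99    0.34   95.55] F [ 0.1 -8.1 -0.8] M [-1.28 -0.03  0.19] op 30.9 g 69.7
```

Emit:
drive_tool --pt "0.0015 0 0 0 0 0 1" --pt "0 0 0 0 0 0 1" --pt "0 0 0 0 0 0 1"

```text
time_s: 10.0
tool_pos: [0.4344, 0.0765, 0.0499]
eef_rot: [-3.141, 0.009, 1.668]
ft_force: [0.3, -12.4, -1.0]
opening: 0.369
grasp_force: 69.8
```

```bash
python3 -c "
from h import *
st()
s=cv2.resize(robot.grab_frame('side')[190:290,330:430][:,:,::-1],(600,600),interpolation=cv2.INTER_CUBIC)
t=cv2.resize(robot.grab_frame('top')[225:310,335:420][:,:,::-1],(200*2,600*400//600),interpolation=cv2.INTER_CUBIC)
s=cv2.resize(s,(400,400)); cv2.imwrite('pics/home.png',np.hstack([s,t]))"
```

```text
10.0 [0.4344 0.0765 0.0499] [-179.99    0.51   95.55] F [  0.3 -12.4  -1. ] M [-1.95 -0.09  0.23] op 31.4 g 69.8
```

View pics/home.png

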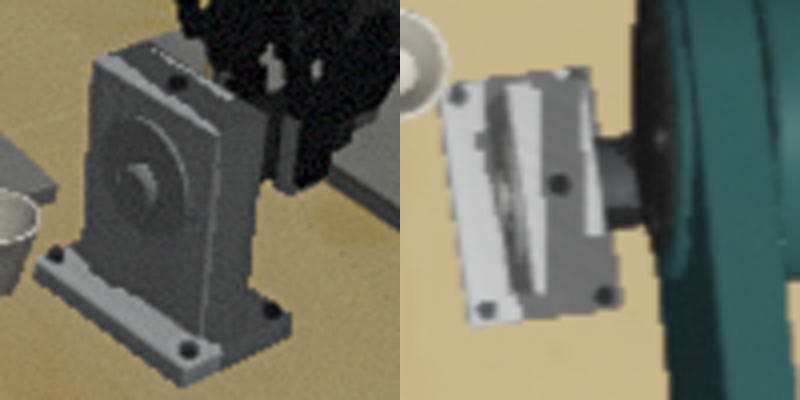

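The picture shows the go tip protruding from the left mouth and the handle butted against the right face. The stop is firm at 12 N with no further movement, so it is fully home. Drawing it out now.

Emit:
drive_tool --pt "-0.004 0 0 0 0 0 1" --pt "-0.005 0 0 0 0 0 1" --pt "-0.006 0 0 0 0 0 1" --pt "-0.007 0 0 0 0 0 1" --pt "-0.008 0 0 0 0 0 1" --pt "-0.008 0 0 0 0 0 1" --pt "-0.01 0 0 0 0 0 1" --pt "-0.008 0 0 0 0 0 1"

```text
time_s: 11.1
tool_pos: [0.4394, 0.024, 0.0498]
eef_rot: [3.142, 0.0, 1.667]
ft_force: [-0.3, 0.4, -2.1]
opening: 0.362
grasp_force: 69.6
```

Emit:
drive_tool --pt "-0.004 0 0 0 0 0 1" --pt "0 0 -0.02 0 0 0 1" --pt "0 0 -0.035 0 0 0 1" --pt "0 0 -0.035 0 0 0 1" --pt "0 0 -0.01 0 0 0 1" --pt "0 0 0 0 0 0 1"

```text
time_s: 11.85
tool_pos: [0.4398, 0.0207, 0.1497]
eef_rot: [3.141, 0.0, 1.667]
ft_force: [-0.4, -0.1, -2.2]
opening: 0.367
grasp_force: 69.7
```

```bash
python3 -c "
from h import *
st();plan([.4219,.205,.150],95.55,6)"
```

```text
11.85 [0.4398 0.0207 0.1497] [1.7997e+02 1.0000e-02 9.5530e+01] F [-0.4 -0.1 -2.2] M [-0.01  0.02 -0.05] op 31.2 g 69.7
[0.0309, -0.0, -0.0, 0.01, 0.0, -0.0]
[0.0309, -0.0, -0.0, 0.01, 0.0, -0.0]
[0.0309, -0.0, -0.0, 0.01, 0.0, -0.0]
[0.0309, -0.0, -0.0, 0.01, 0.0, -0.0]
[0.0309, -0.0, -0.0, 0.01, 0.0, -0.0]
[0.0309, -0.0, -0.0, 0.01, 0.0, -0.0]
```

Emit:
drive_tool --pt "0.031 0 0 0 0 0 1" --pt "0.031 0 0 0 0 0 1" --pt "0.031 0 0 0 0 0 1" --pt "0.031 0 0 0 0 0 1" --pt "0.031 0 0 0 0 0 1" --pt "0.031 0 0 0 0 0 1" --pt "0 0 0 0 0 0 1"

```text
time_s: 12.72
tool_pos: [0.4202, 0.207, 0.1472]
eef_rot: [-3.137, 0.001, 1.671]
ft_force: [-0.9, -0.1, -2.1]
opening: 0.364
grasp_force: 69.7
```

Emit:
drive_tool --pt "0 0 0.03 0 0 0 1" --pt "0 0 0.04 0 0 0 1" --pt "0 0 0.02 0 0 0 1" --pt "0 0 0.01 0 0 0 1" --pt "0 0 0 0 0 0 1" --pt "0 0 0 0 0 0 1"

```text
time_s: 13.48
tool_pos: [0.4226, 0.2059, 0.0507]
eef_rot: [3.14, -0.0, 1.667]
ft_force: [0.1, -0.7, -1.6]
opening: 0.368
grasp_force: 69.7
```

```bash
python3 -c "
from h import *
st();print('seat');plan([.4234,.19,.0499],95.55,1)"
```

```text
13.47 [0.4226 0.2059 0.0507] [ 1.7989e+02 -1.0000e-02  9.5520e+01] F [ 0.1 -0.7 -1.6] M [-0.03 -0.05 -0.  ] op 31.3 g 69.7
seat
[-0.0159, -0.0007, 0.0008, 0.11, -0.01, -0.03]
```

Emit:
drive_tool --pt "-0.005 -0.0007 0.0008 0 0 0 1" --pt "-0.004 0 0 0 0 0 1" --pt "-0.002 0 0 0 0 0 1" --pt "-0.0015 0 0 0 0 0 1" --pt "-0.0015 0 0 0 0 0 1" --pt "0 0 0 0 0 0 1"

```text
time_s: 14.22
tool_pos: [0.4224, 0.1918, 0.0489]
eef_rot: [-3.142, 0.0, 1.667]
ft_force: [-0.6, 0.9, -3.0]
opening: 0.364
grasp_force: 69.7
```

```bash
python3 -c "
from h import *
st();print('seat');plan([.4234,.19,.0499],95.55,1)"
```

```text
14.22 [0.4224 0.1918 0.0489] [-1.800e+02  1.000e-02  9.553e+01] F [-0.6  0.9 -3. ] M [ 0.05  0.06 -0.  ] op 30.9 g 69.7
seat
[-0.0019, 0.0008, -0.0009, -0.0, 0.01, -0.02]
```

Emit:
drive_tool --pt "-0.0008 0.0008 -0.0008 0 0 0 1" --pt "-0.001 0 0 0 0 0 1" --pt "-0.001 0 0 0 0 0 1" --pt "0 0 0 0 0 0 1" --pt "0 0 0 0 0 0 1"

```text
time_s: 14.85
tool_pos: [0.4236, 0.1905, 0.0501]
eef_rot: [3.141, -0.003, 1.668]
ft_force: [0.4, 4.8, -1.7]
opening: 0.361
grasp_force: 69.7
```

```bash
python3 -c "
from h import *
st();print('seat');plan([.4234,.19,.0499],95.55,1)"
```

```text
14.85 [0.4236 0.1905 0.0501] [ 1.7996e+02 -1.6000e-01  9.5550e+01] F [ 0.4  4.8 -1.7] M [0.77 0.07 0.07] op 30.7 g 69.7
seat
[-0.0005, -0.0002, 0.0002, 0.04, -0.16, 0.0]
```

Emit:
drive_tool --pt "-0.001 0 0 0 0 0 1" --pt "-0.0008 0 0 0 0 0 1" --pt "0 0 0 0 0 0 1" --pt "0 0 0 0 0 0 1"

```text
time_s: 15.35
tool_pos: [0.4236, 0.1905, 0.0502]
eef_rot: [3.141, -0.007, 1.668]
ft_force: [-0.9, 10.0, -2.8]
opening: 0.365
grasp_force: 69.7
```

Emit:
drive_tool --pt "0 0 0 0 0 0 1" --pt "0 0 0 0 0 0 1" --pt "0 0 0 0 0 0 1" --pt "0 0 0 0 0 0 1" --pt "0 0 0 0 0 0 1" --pt "0 0 0 0 0 0 1" --pt "0 0 0 0 0 0 1" --pt "0 0 0 0 0 0 1"

```text
time_s: 16.35
tool_pos: [0.4236, 0.1905, 0.0502]
eef_rot: [3.141, -0.007, 1.668]
ft_force: [-0.7, 9.6, -2.2]
opening: 0.365
grasp_force: 69.7
```

Emit:
drive_tool --pt "0.003 0 0 0 0 0 1" --pt "0.004 0 0 0 0 0 1" --pt "0.006 0 0 0 0 0 1" --pt "0.008 0 0 0 0 0 1" --pt "0 0 -0.02 0 0 0 1" --pt "0 0 -0.04 0 0 0 1" --pt "0 0 -0.035 0 0 0 1" --pt "0 0 0 0 0 0 1"

```text
time_s: 17.35
tool_pos: [0.4238, 0.2093, 0.1483]
eef_rot: [3.134, -0.002, 1.668]
ft_force: [0.2, -0.8, -1.9]
opening: 0.363
grasp_force: 69.7
```

```bash
python3 -c "
from h import *
st();plan([.3541,.2859,.1491],97.3,5)"
```

```text
17.35 [0.4238 0.2093 0.1483] [ 1.7956e+02 -1.0000e-01  9.5540e+01] F [ 0.2 -0.8 -1.9] M [ 0.02  0.03 -0.03] op 30.8 g 69.7
[0.0166, -0.0124, -0.0002, 0.09, -0.02, -0.35]
[0.0167, -0.0123, -0.0002, 0.09, -0.02, -0.35]
[0.0167, -0.0122, -0.0002, 0.09, -0.02, -0.35]
[0.0168, -0.0121, -0.0002, 0.09, -0.02, -0.35]
[0.0169, -0.012, -0.0002, 0.09, -0.02, -0.35]
```

Emit:
drive_tool --pt "0.0166 -0.0125 0 0 0 -0.35 1" --pt "0.0167 -0.0125 0 0 0 -0.35 1" --pt "0.0167 -0.0124 0 0 0 -0.35 1" --pt "0.0168 -0.0123 0 0 0 -0.35 1" --pt "0.0169 -0.0122 0 0 0 -0.35 1" --pt "0 0 0.03 0 0 0 1" --pt "0 0 0.03 0 0 0 1" --pt "0 0 0 0 0 0 1"

```text
time_s: 18.35
tool_pos: [0.3479, 0.283, 0.0804]
eef_rot: [-3.133, 0.004, 1.698]
ft_force: [-0.4, -0.5, -1.4]
opening: 0.364
grasp_force: 69.8
```

```bash
python3 -c "
from h import *
st();plan([.353,.2859,.05],97.3,1)"
```

```text
18.35 [0.3479 0.283  0.0804] [-179.49    0.24   97.3 ] F [-0.4 -0.5 -1.4] M [ 0.02 -0.02  0.01] op 31.0 g 69.8
[0.0023, 0.0057, 0.0303, -0.51, 0.24, -0.0]
```

Emit:
drive_tool --pt "0 0.002 0.01 0 0 0 1" --pt "0 0 0 0 0 0 1" --pt "0 0 0 0 0 0 1" --pt "0 0 0 0 0 0 1"

```text
time_s: 18.85
tool_pos: [0.3535, 0.2853, 0.0756]
eef_rot: [3.14, -0.001, 1.698]
ft_force: [-0.1, 0.6, -1.4]
opening: 0.361
grasp_force: 69.8
```

```bash
python3 -c "
from h import *
st();plan([.353,.2859,.0288],97.3,1)"
```

```text
18.85 [0.3535 0.2853 0.0756] [ 1.7992e+02 -3.0000e-02  9.7270e+01] F [-0.1  0.6 -1.4] M [ 0.05 -0.03  0.07] op 30.7 g 69.8
[0.0007, -0.0005, 0.0468, 0.08, -0.03, -0.03]
```

Emit:
drive_tool --pt "0.0006 -0.0004 0.02 0 0 0 1" --pt "0 0 0.012 0 0 0 1" --pt "0 0 0.006 0 0 0 1" --pt "0 0 0.004 0 0 0 1" --pt "0 0 0 0 0 0 1" --pt "0 0 0 0 0 0 1"

```text
time_s: 19.6
tool_pos: [0.3529, 0.2858, 0.0333]
eef_rot: [3.141, -0.0, 1.698]
ft_force: [-0.1, 0.3, -2.0]
opening: 0.363
grasp_force: 69.8
```

```bash
python3 -c "
from h import *
st();plan([.353,.2859,.0288],97.3,1)"
```

```text
19.6 [0.3529 0.2858 0.0333] [ 1.7995e+02 -2.0000e-02  9.7280e+01] F [-0.1  0.3 -2. ] M [-0.   -0.03 -0.05] op 30.8 g 69.8
[0.0001, 0.0001, 0.0045, 0.05, -0.02, -0.02]
```

Emit:
drive_tool --pt "0 0 0.0015 0 0 0 1" --pt "0 0 0.0015 0 0 0 1" --pt "0 0 0.001 0 0 0 1" --pt "0 0 0 0 0 0 1" --pt "0 0 0 0 0 0 1"

```text
time_s: 20.23
tool_pos: [0.3527, 0.2856, 0.029]
eef_rot: [3.141, 0.0, 1.698]
ft_force: [0.1, -1.1, -0.3]
opening: 0.365
grasp_force: 70.0
```

```bash
python3 -c "
from h import *
st()"
```

```text
20.23 [0.3527 0.2856 0.029 ] [179.97   0.    97.29] F [ 0.1 -1.1 -0.3] M [-0.07  0.02  0.04] op 31.0 g 70.0
```

Emit:
drive_tool --pt "0 0 0.0005 0 0 0 1" --pt "0 0 0 0 0 0 0.55" --pt "0 0 0 0 0 0 0.4" --pt "0 0 0 0 0 0 0.2" --pt "0 0 0 0 0 0 0" --pt "0 0 0 0 0 0 0" --pt "0 0 0 0 0 0 0" --force 20

```text
time_s: 21.1
tool_pos: [0.3525, 0.2855, 0.0283]
eef_rot: [-3.142, 0.0, 1.698]
ft_force: [-0.6, -0.2, -0.7]
opening: 0.998
grasp_force: 0.0
```

Emit:
drive_tool --pt "0 0 -0.01 0 0 0 0" --pt "0 0 -0.03 0 0 0 0" --pt "0 0 -0.05 0 0 0 0" --pt "0 0 -0.05 0 0 0 0" --pt "-0.06 0 0 0 0 0 0" --pt "-0.06 0 0 0 0 0 0" --pt "-0.06 0 0 0 0 0 0" --pt "-0.06 0 0 0 0 0 0"

```text
time_s: 22.1
tool_pos: [0.3831, 0.0458, 0.1694]
eef_rot: [3.139, 0.0, 1.699]
ft_force: [0.4, 0.1, -0.2]
opening: 1.003
grasp_force: 0.0
```

Emit:
drive_tool --pt "-0.05 -0.01 0 0 0 0 0" --pt "-0.03 0 0 0 0 0 0" --pt "0 0 0 0 0 0 0"

```text
time_s: 22.48
tool_pos: [0.3833, -0.0347, 0.1691]
eef_rot: [3.141, 0.001, 1.694]
ft_force: [0.5, -0.0, 0.2]
opening: 1.003
grasp_force: 0.0
```

```bash
python3 - <<'E'
from h import *
st()
s=robot.grab_frame("side")[195:350,230:420][:,:,::-1]; t=robot.grab_frame("top")[215:345,220:395][:,:,::-1]
f=lambda a:cv2.resize(a,(400,330),interpolation=cv2.INTER_CUBIC)
cv2.imwrite("pics/end.png",np.hstack([f(s),f(t)]))
E
```

```text
22.48 [ 0.3833 -0.0347  0.1691] [1.7994e+02 3.0000e-02 9.7030e+01] F [ 0.5 -0.   0.2] M [ 0.03 -0.   -0.01] op 85.2 g 0.0
```

View pics/end.png

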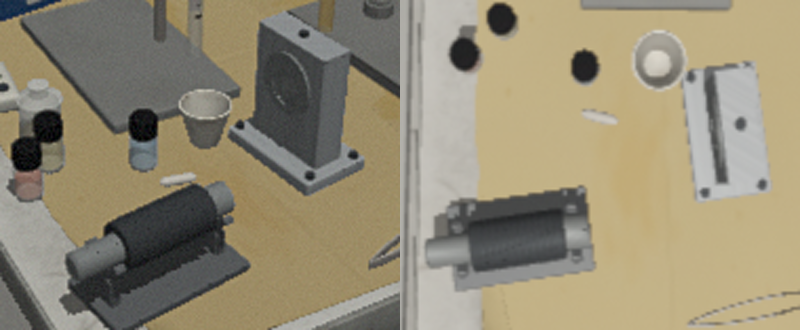

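The gauge is back in both Vs (side crop (150,230), top crop (510,240)), and the vials, crucible and stir bar look unmoved. Handing in.

```bash
python3 -c "
from rig import robot
print(robot.close_job())"
```

```text
the job is handed in; nothing more can be done
None
```

The job is handed in at 22.5 s of the 72 s limit: the go end went fully home and was drawn out, the no-go end stopped in the left counterbore under about 10 N for just over a second, and the gauge is back in its V supports with the vials, crucible and stir bar looking unmoved. No result of the judging was shown.

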